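# Break a stuck dry-box lid free and hold it ajar

### The job

The hinged lid of the grey dry box has stuck to its rubber seal. Take the brass weight off the lid and set it down upright on the bench, without dropping it, while the lid is still shut; then pull the lid up by its bar handle until the seal lets go and hold it just ajar, with its front edge 10 to 25 mm above the rim, never throwing it open beyond 40 mm. Finish while still gripping the handle and holding the lid like that, and leave the tape roll, ribbon spool and round tin where they are.

Things in the scene. Friction and masses are not known exactly. Their poses are not given: they have to be found in the camera images.
- dry_box: grey box bolted to the bench, 180 mm (x) by 160 mm (y), with a flat flange down to 100 mm from the centre on both y sides; origin at the centre of its underside, +z up; its front, away from the hinge, faces -x. Its rim (black rubber seal) is 89 mm high; the closed lid's flat top is 97 mm high. Fixed: it stands a pull of 30 N.
- lid (a joint): angle of the hinged aluminium lid (about 0.3 kg), 0 = shut, grows as the front rises. Hinge line parallel to the box's y at x = +90, z = 89 mm in the box's frame. The sticky seal at its front needs 10 to 16 N straight up at the handle and lets go within the first 5 mm; then only 2 to 6 N (lid's weight, slight seal pull) remain, and the lid falls shut if let go.
- lid_front (a point): middle of the lid's front lower edge, 185 mm from the hinge line; lies at the rim's height (89 mm) when shut. How far it is above the rim is how far the lid is ajar: 10 mm is 0.054 rad, 25 mm is 0.136 rad, 40 mm is 0.218 rad.
- handle_bar (a point): steel bow handle on the lid near its front edge: a round bar 12 mm thick, 84 mm long, parallel to the box's y, on a post at each end. The point is the middle of the bar, on its axis: 30 mm above the lid's top, 160 mm from the hinge line (at x = -70 mm, z = 127 mm in the box's frame when shut).
- weight: brass weight, round, 40 mm across and 30 mm high, with a knob 18 mm across on top (44 mm high in all), about 0.3 kg; starts upright on the lid behind the handle. Origin at the centre of its underside, z up its axis.
- tape: bystander: roll of clear tape lying flat, 71 mm across, 19 mm high; origin at the centre of its underside
- spool: bystander: ribbon spool lying flat, 60 mm across, 22 mm high; origin at the centre of its underside
- tin: bystander: round tin, 61 mm across, 28 mm high; origin at the centre of its underside
There are look-alikes about, which are no part of the job. There is more than one size of the weight; the job needs the smaller.

How it is judged:
By the outcome, as a careful person would: the job done as asked, in the order asked, and still so for the second after the job is handed in, while the arm keeps its last pose, push and grip.
It also fails if it takes over 54 s, if anything falls off the work surface, if the arm or the gripper's body presses on something with over 40 N, if the wrist force passes 120 N, or if a joint passes its speed limit or range.

### The arm

A 7-joint arm with a two-finger parallel gripper is mounted at the origin on the work surface; the furniture and walls round the work are solid. World frame = base frame: x ahead of the robot, y to its left, z up, the work surface at z = 0. Lengths are in m, angles in rad, forces in N, time in s.
With the tool pointing down it reaches from about 0.425 to 0.925 m from the base axis. Payload 6.8 kg.
Tool frame: the origin (TCP) lies at the very end of the fingers, on their centre line; the grasp point (between the pads) lies 19 mm behind it; z points along the fingers, y is the line along which they close (so a half turn about z gives the same grasp; the last joint's range is limited). The gripper opens to 85 mm and grips with 20 to 120 N. Pads are 22 mm wide; open, the fingers measure 114 mm over their backs; the gripper's body (76 mm by 85 mm) begins 54 mm behind the grasp point. The pads swing forward as they close: fully open they stand 13 mm farther back than shut.
Start: joints at [1.153, 0.477, 0.022, 1.555, -0.011, 1.109, -0.083], TCP at [0.206, -0.643, 0.231] pointing down, gripper open.
Joint ranges: [-2.96, 2.96], [-0.34, 2.1], [-1.41, 1.46], [0.24, 2.44], [-1.37, 4.51], [0.17, 1.92], [-2.96, 2.96]. Speed limits (rad/s): [2.39, 2.39, 3.14, 3.14, 3.14, 3.14, 3.14].

### API

Orientations are given as a unit quaternion [w, x, y, z].
In Python, from station import bot gives the robot as it stands. The module is installed in compiled form; this text tells all that it offers.
- The arm moves only by the shell command python3 -m jog 'ROWS' [OPENING] [FORCE]. ROWS is JSON, a list of rows, each a list of 4 numbers: the shift along the tool's x, y, z in cm, then the turn about the tool's z in rad. In form: [[x, y, z, spin], ...]. A call has 1 to 20 rows; each row is the pose to reach, as a shift and turn from the pose commanded when the call began, along the tool's axes at that moment; what a row does not reach only later rows make up. A row lasts 1/12 s, in which the tool goes at most 41.7 mm and 7.16 degrees, less where a joint would pass 70% of its speed; a pose out of reach is approached as far as the arm can. A call with a gripper value outside its range is refused whole. OPENING is the closure, from -1 (fully open) to 1 (shut), set as the call begins (- or left out, the last holds). The fingers move at their own pace and stop on an object; FORCE is the grip in N (left out, the last holds). Time passes only in rows, so rows that repeat a pose let the fingers close. It gives the time, the measured TCP pose, the force, the opening and the grip force at its end, in the units of the state.
- bot.get_obs(): the state, without advancing time (a new reading comes with each control period).
- bot.read_camera(name): name is "scene" or "side" or "wrist"; returns a dict with "pixels" (480x640x3 uint8, red, green, blue), "depth" (480x640 float32, m along the optical axis (not along the pixel's ray), 0 where there is no reading), "fovy" (degrees; the focal length in pixels is half the picture's height over the tangent of half this angle, whatever the lens; pixels are square), "cx", "cy" (the principal point, pixels), "pose" (4x4, takes a point from camera to world coordinates). Camera axes: x right, y down, z forward; pixel columns grow to the right and rows downward; lengths in m; the calibration is good to about 2 mm. The wrist camera is an equidistant fisheye: a pixel r from the principal point sees the ray r / f radians off the axis. A picture is of the moment at which its call begins.
- bot.hand_in(): hands the job in; it is judged then, once.
The state is a dict: "t": time; "q": joint angles; "joint_vel": joint speeds; "joint_torque": joint torques, N m; "eef_pos": TCP position; "tool_rot": TCP orientation; "contact_force": force on the tool from outside, world axes, zero at the start; "torque": the same for the moment, N m; "gripper_width": opening from 0.0 (shut) to 1.0 (fully open); "grasp_force": force on a finger pad.
Only numpy, scipy, OpenCV 4.12 (cv2) and the standard library are available. Lean on these libraries where they do the work, as an engineer would, in place of code of your own. Each camera call takes 0.05 s, during which the arm holds its last target. There are 200 camera calls.

## Working session

There is one attempt and no reset: what is moved stays moved. The work goes in short steps, Python scripts to look and compute and a shell command to move; the robot and the scene stay as the last step left them, time stands still between calls to the robot, and variables do not carry over. Pictures are saved under pics/ and viewed, at most 10 in all, crops included, and the job is handed in when it is done.

```bash
mkdir -p pics; cat > h.py <<'E'
import numpy as np, cv2
from station import bot
def cam(n):
    c=bot.read_camera(n); c['f']=240/np.tan(np.radians(c['fovy'])/2); return c
def save(c,name): cv2.imwrite('pics/'+name,c['pixels'][:,:,::-1])
def pts(c):
    v,u=np.mgrid[:480,:640].astype(float); d=c['depth']
    P=np.stack([(u-c['cx'])/c['f']*d,(v-c['cy'])/c['f']*d,d,np.ones_like(d)],-1)
    return (P@c['pose'].T)[...,:3]
E
python3 - <<'E'
from h import *
for n in ['scene','side']:
    c=cam(n); save(c,n+'1.png'); print(n,c['pose'].round(3).tolist(),c['f'])
o=bot.get_obs(); print(o['t'],o['eef_pos'],o['tool_rot'],o['gripper_width'])
E
```

```text
scene [[-0.672, -0.411, 0.617, -0.271], [-0.741, 0.349, -0.574, 0.654], [0.02, -0.842, -0.539, 0.824], [0.0, 0.0, 0.0, 1.0]] 622.5012176595171
side [[-0.974, -0.133, 0.184, 0.267], [-0.227, 0.622, -0.75, 0.912], [-0.015, -0.772, -0.636, 0.965], [0.0, 0.0, 0.0, 1.0]] 525.3965207129859
0.1 [ 0.2056139  -0.64236118  0.23040278] [-8.17388538e-04  9.88023841e-01  1.54299004e-01 -1.98696342e-04] 1.0001731254001212
```

View pics/scene1.png

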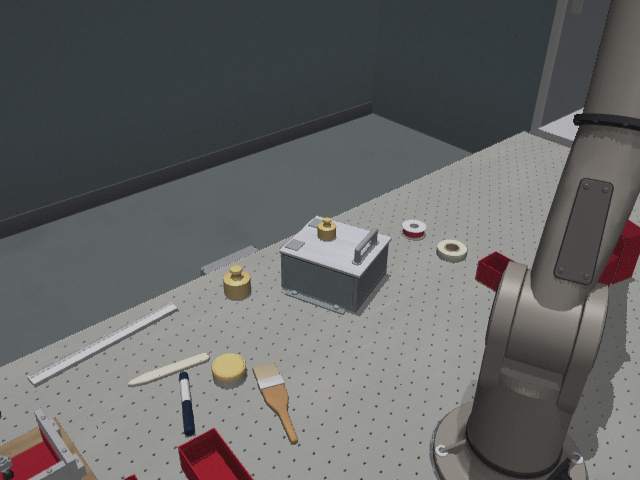

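View pics/side1.png

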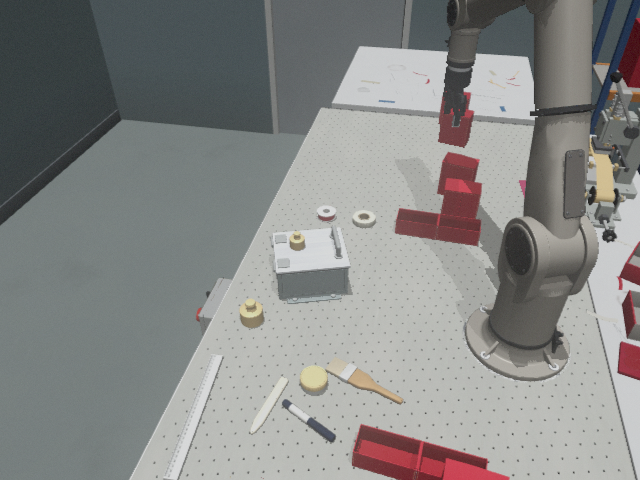

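The scene view shows the dry box at about (335,262), with its handle at (366,246). There are two things that could be the weight: a brass weight on the lid at scene (327,230), side (297,241), and a bigger one on the bench at scene (237,283), side (251,313). The task wants the smaller one, on the lid behind the handle. Tape is at scene (452,250), spool at (414,229) and tin at (229,369). Next I'll measure these and make one close crop.

```bash
python3 - <<'E'
from h import *
for n,box in [('scene',(270,210,400,310)),('side',(262,222,360,305))]:
    c=cam(n); P=pts(c); hsv=cv2.cvtColor(c['pixels'],cv2.COLOR_RGB2HSV)
    m=np.zeros((480,640),bool); m[box[1]:box[3],box[0]:box[2]]=1; m&=c['depth']>0
    z=P[...,2]
    lid=m&(abs(z-.097)<.005)
    r=cv2.minAreaRect((P[lid][:,:2]*1000).astype(np.float32)); print(n,'lid',r,cv2.boxPoints(r).round(),np.median(z[lid]))
    brass=m&(hsv[...,1]>90)&(hsv[...,0]>10)&(hsv[...,0]<35)&(z>.095)
    q=P[brass]; print('brass',len(q),q[:,2].max())
    top=q[(q[:,2]>.137)]; print(' knob',len(top),(top.min(0)+top.max(0))/2,np.ptp(top,axis=0))
    sh=q[abs(q[:,2]-.127)<.004]; 
    if len(sh)>5: print(' shoulder',len(sh),cv2.minEnclosingCircle((sh[:,:2]*1000).astype(np.float32)))
    if len(q)>5: print(' all',cv2.minEnclosingCircle((q[:,:2]*1000).astype(np.float32)))
    h=m&~brass&(z>.117)&(z<.14)&(hsv[...,1]<90); 
    q=P[h]; r=cv2.minAreaRect((q[:,:2]*1000).astype(np.float32)); print(' handle',len(q),r,q[:,2].max())
    for nm,b in ([('big',(218,260,255,303)),('tin',(205,345,250,390)),('tape',(430,235,472,265)),('spool',(398,215,430,242))] if n=='scene' else []):
        mm=np.zeros((480,640),bool); mm[b[1]:b[3],b[0]:b[2]]=1; mm&=(z>.01)&(c['depth']>0)
        q=P[mm]; print(nm,cv2.minEnclosingCircle((q[:,:2]*1000).astype(np.float32)),q[:,2].max())
    if n=='scene':
        cr=c['pixels'][200:320,210:410,::-1]; cv2.imwrite('pics/crop.png',cv2.resize(cr,None,fx=4,fy=4,interpolation=cv2.INTER_CUBIC))
E
```

```text
scene lid ((529.8057861328125, -118.12190246582031), (193.0740509033203, 172.16583251953125), 20.02782440185547) [[ 410.  -70.]
 [ 469. -232.]
 [ 650. -166.]
 [ 591.   -4.]] 0.09709422854541894
brass 297 0.14298949770495306
 knob 37 [ 0.56300654 -0.12059866  0.14016038] [0.02071937 0.01924681 0.00565824]
 shoulder 84 ((559.6060791015625, -118.29405212402344), 20.696868896484375)
 all ((561.680419921875, -119.07060241699219), 21.7821044921875)
 handle 232 ((514.5447387695312, -119.67581176757812), (125.49640655517578, 97.96611785888672), 20.99937629699707) 0.13908667988136503
big ((631.644287109375, 72.3331069946289), 31.582857131958008) 0.06519808033303953
tin ((455.7969665527344, 230.3990478515625), 50.361045837402344) 0.032065792706450935
tape ((424.0306701660156, -395.2929992675781), 38.01274871826172) 0.02205491124516823
spool ((543.8221435546875, -396.69720458984375), 33.04200744628906) 0.02668249481689622
side lid ((530.098388671875, -116.58100128173828), (192.9832305908203, 170.46949768066406), 19.92950439453125) [[ 410.  -69.]
 [ 468. -230.]
 [ 650. -164.]
 [ 592.   -4.]] 0.09558675055788807Traceback (most recent call last):
  File "<stdin>", line 9, in <module>
    return umr_maximum(a, axis, None, out, keepdims, initial, where)
ValueError: zero-size array to reduction operation maximum which has no identity
```

View pics/crop.png

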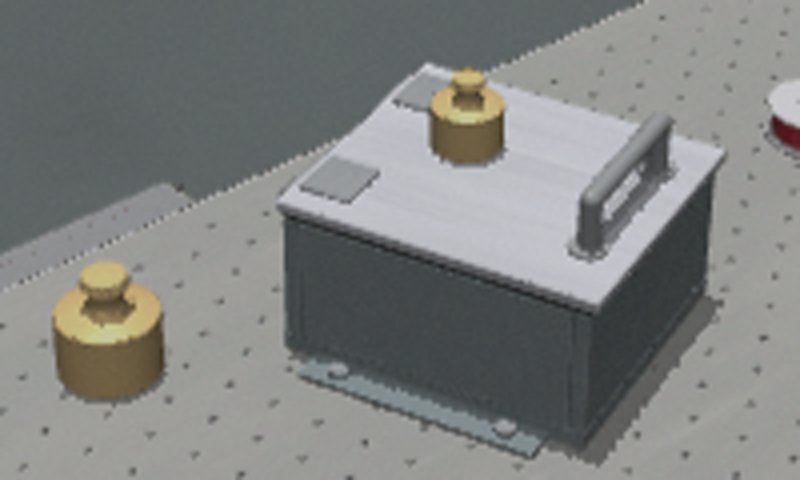

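The crop shows the small weight on the lid (crop (467,118)) and the larger one on the bench (crop (107,330)), so the lid one is the right choice. The knob is at about 141 mm and the shoulder is 20.7 mm in radius, which fits the given sizes. Next I'll refine the handle position, then check the travel corridor and the set-down spot.

```bash
cat >> h.py <<'E'
def go(x,y,z,spindeg_toolx=None):
    "tool shift in cm and spin to a world TCP (m); tool x heading in deg"
    from scipy.spatial.transform import Rotation as R
    o=bot.get_obs(); w,a,b,c=o['tool_rot']; r=R.from_quat([a,b,c,w])
    d=r.inv().apply(np.array([x,y,z])-o['eef_pos'])*100
    X=r.as_matrix(); h=np.degrees(np.arctan2(X[1,0],X[0,0]))
    s=None if spindeg_toolx is None else -np.radians((spindeg_toolx-h+180)%360-180)
    print('t',o['t'],'pos',o['eef_pos'].round(4),'head',round(h,2),'shift',d.round(2),'spin',s,'F',o['contact_force'].round(1),'grip',o['gripper_width'],o['grasp_force'])
E
python3 - <<'E'
from h import *
u=np.array([.94,.342]);v=np.array([-.342,.94]);C=np.array([.530,-.1175])
A=[]
for n in ['scene','side']:
    c=cam(n);P=pts(c);P=P[c['depth']>0]; A.append(P)
    b=np.stack([(P[:,:2]-C)@u,(P[:,:2]-C)@v,P[:,2]],1)
    k=(abs(b[:,0]+.07)<.025)&(abs(b[:,1])<.06)&(b[:,2]>.12)&(b[:,2]<.15)
    print(n,'handle box-frame',k.sum(),b[k].min(0),b[k].max(0)); 
    if k.sum()>5: print(np.polyfit(b[k][:,1],b[k][:,0],1))
    k=(abs(b[:,0]-.029)<.03)&(abs(b[:,1]+.012)<.03)&(b[:,2]>.105)
    q=P[k]; 
    if k.sum()>5: print(' weight',k.sum(),cv2.minEnclosingCircle((q[:,:2]*1000).astype(np.float32)),q[:,2].max())
P=np.concatenate(A)
for c in [(.5,.06),(.52,.07),(.54,.06),(.48,.05)]:
    k=(np.hypot(*(P[:,:2]-c).T)<.085); print(c,'max z near',P[k][:,2].max(),k.sum())
a=np.array([.206,-.643]);e=np.array([.561,-.119]);L=np.linalg.norm(e-a);t=(e-a)/L
s=(P[:,:2]-a)@t; l=(P[:,:2]-a)@[-t[1],t[0]]; k=(s>.12)&(s<L)&(abs(l)<.1); print('corridor max z',P[k][:,2].max())
go(.561,-.119,.20,20)
E
```

```text
scene handle box-frame 192 [-0.07804631 -0.04628908  0.12019618] [-0.06370693  0.05017681  0.13726677]
[ 0.00267897 -0.07280597]
 weight 303 ((559.8914184570312, -119.63047790527344), 21.55432891845703) 0.1437861326111991
side handle box-frame 116 [-0.07737092 -0.04314862  0.12076061] [-0.06473454  0.05261613  0.13591113]
[ 0.00520018 -0.07029111]
 weight 207 ((561.4241333007812, -118.03717803955078), 21.520957946777344) 0.14079211099378597
(0.5, 0.06) max z near 0.00885511699417163 6466
(0.52, 0.07) max z near 0.04233388252896497 6471
(0.54, 0.06) max z near 0.09996125045309745 7238
(0.48, 0.05) max z near 0.008242537887976353 6526
corridor max z 0.1437861326111991
t 0.3 pos [ 0.2057 -0.6427  0.231 ] head 17.75 shift [ 49.8  -39.04   3.12] spin -0.03927194400114766 F [-0.3  0.7  0.3] grip 1.002512434983895 0.0
```

```bash
python3 -m jog '[[3,-2.4,0,0],[6,-4.7,0,-0.04],[9,-7,0,-0.04],[12,-9.4,0,-0.04],[15,-11.8,0,-0.04],[18,-14.1,0,-0.04],[21,-16.5,0,-0.04],[24,-18.8,0,-0.04],[27,-21.2,0,-0.04],[30,-23.5,0,-0.04],[33,-25.9,0,-0.04],[36,-28.2,0,-0.04],[39,-30.6,0,-0.04],[42,-33,0,-0.04],[45,-35.3,0,-0.04],[47.5,-37.2,0,-0.04],[49.2,-38.6,0,-0.04],[49.8,-39,0,-0.04],[49.8,-39,0,-0.04],[49.8,-39,0,-0.04]]' -1 30
python3 -c "
from h import *
go(.5605,-.119,.101,20)
c=cam('wrist'); save(c,'wrist1.png')"
```

```text
t: 1.97
eef_pos: [0.5607, -0.1207, 0.2311]
tool_rot: [0.0, 0.985, 0.174, -0.0]
contact_force: [-0.4, -0.5, 0.1]
gripper_width: 1.0
grasp_force: 0.0
t 1.9667 pos [ 0.5607 -0.1207  0.2311] head 20.01 shift [ 0.05 -0.17 13.01] spin 0.00018363958581742875 F [-0.4 -0.5  0.1] grip 0.9996093153872841 0.0
```

View pics/wrist1.png

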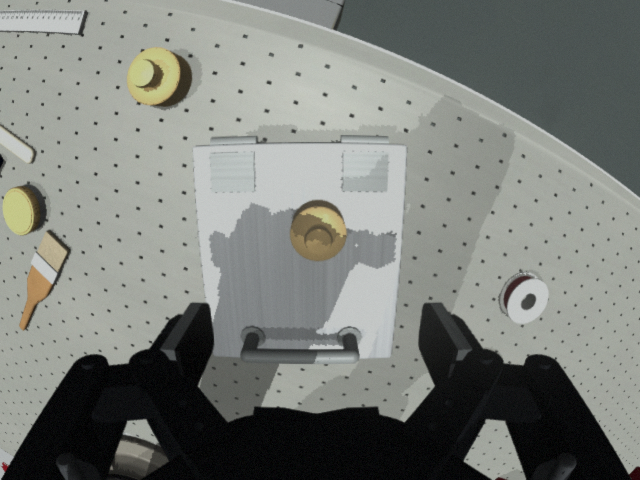

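The wrist view shows the box square to the tool and the weight at (318,232), midway between the fingers (about 205 and 430). I'll descend and grip.

```bash
python3 -m jog '[[0,-0.1,3,0],[0,-0.1,6,0],[0,-0.1,9,0],[0,-0.1,11,0],[0,-0.1,12.2,0],[0,-0.1,12.8,0],[0,-0.1,12.9,0],[0,-0.1,12.9,0]]'
python3 -m jog '[[0,0,0,0],[0,0,0,0],[0,0,0,0],[0,0,0,0],[0,0,0,0],[0,0,0,0],[0,0,0,0],[0,0,0,0],[0,0,0,0],[0,0,0,0],[0,0,0,0],[0,0,0,0]]' 1 40
```

```text
t: 2.68
eef_pos: [0.5613, -0.1195, 0.1031]
tool_rot: [0.0, 0.985, 0.173, 0.0]
contact_force: [0.2, -0.8, 0.1]
gripper_width: 1.002
grasp_force: 0.0
t: 3.68
eef_pos: [0.5618, -0.1194, 0.1036]
tool_rot: [0.001, 0.985, 0.174, 0.001]
contact_force: [-0.6, -1.7, 5.9]
gripper_width: 0.435
grasp_force: 39.6
```

```bash
python3 -m jog '[[0,0,-0.5,0],[0,0,-1.5,0],[0,0,-3,0],[0,0,-5,0],[0,0,-7,0],[0,0,-8,0],[0,0,-8,0],[0,0,-8,0]]'
python3 -c "
from h import *
go(.49,.055,.108,20)
c=cam('side'); save(c,'side2.png')"
```

```text
t: 4.35
eef_pos: [0.5607, -0.1186, 0.1824]
tool_rot: [0.0, 0.985, 0.174, 0.0]
contact_force: [-0.7, -0.6, -2.9]
gripper_width: 0.431
grasp_force: 40.5
t 4.35 pos [ 0.5607 -0.1186  0.1824] head 20.05 shift [ -0.7  -18.74   7.43] spin 0.0008422607114262908 F [-0.7 -0.6 -2.9] grip 0.4310880045965141 40.51330195739865
```

View pics/side2.png

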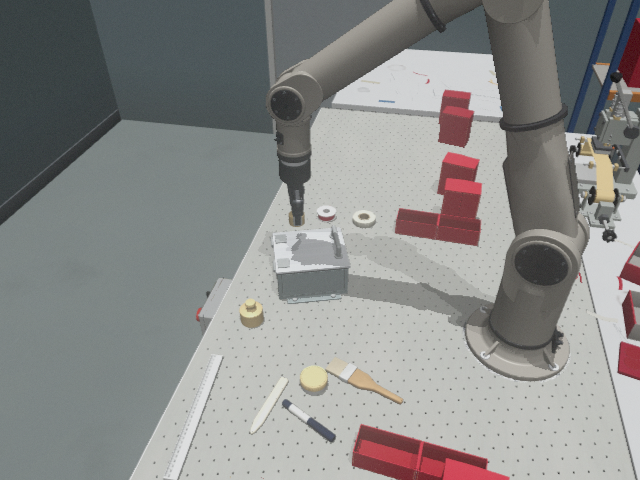

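The weight is held: the wrist reads −2.9 N, and the side view shows it above the lid at (296,217). I'll carry it to the left of the box and lower it.

```bash
python3 -m jog '[[0,-1,0,0],[0,-3,0,0],[0,-6,0,0],[-0.2,-9,0,0],[-0.4,-12,0,0],[-0.6,-15,0,0],[-0.7,-17.5,0,0],[-0.7,-18.7,0,0],[-0.7,-18.7,2,0],[-0.7,-18.7,5,0],[-0.7,-18.7,8,0],[-0.7,-18.7,11,0],[-0.7,-18.7,13.5,0],[-0.7,-18.7,15.2,0],[-0.7,-18.7,16.2,0],[-0.7,-18.7,16.7,0],[-0.7,-18.7,16.7,0],[-0.7,-18.7,16.7,0]]'
python3 -m jog '[[0,0,0.1,0],[0,0,0.2,0],[0,0,0.3,0],[0,0,0.4,0],[0,0,0.5,0],[0,0,0.5,0],[0,0,0.5,0]]'
```

```text
t: 5.9
eef_pos: [0.4905, 0.0549, 0.0157]
tool_rot: [-0.0, 0.985, 0.174, 0.0]
contact_force: [-0.2, 0.4, -3.1]
gripper_width: 0.432
grasp_force: 40.6
t: 6.48
eef_pos: [0.4902, 0.0545, 0.0103]
tool_rot: [0.0, 0.985, 0.174, -0.0]
contact_force: [-0.0, 0.5, -3.2]
gripper_width: 0.437
grasp_force: 40.6
```

```bash
python3 -m jog '[[0,0,0.05,0],[0,0,0.1,0],[0,0,0.15,0],[0,0,0.2,0],[0,0,0.2,0],[0,0,0.2,0]]'
python3 -m jog '[[0,0,0.05,0],[0,0,0.1,0],[0,0,0.1,0],[0,0,0.1,0]]'
```

```text
t: 6.98
eef_pos: [0.4902, 0.0546, 0.0083]
tool_rot: [0.0, 0.985, 0.174, -0.0]
contact_force: [-0.4, 0.2, -3.0]
gripper_width: 0.436
grasp_force: 40.6
t: 7.32
eef_pos: [0.4902, 0.0546, 0.0073]
tool_rot: [0.0, 0.985, 0.174, -0.0]
contact_force: [0.6, 0.2, -3.4]
gripper_width: 0.435
grasp_force: 40.6
```

```bash
python3 -m jog '[[0,0,0.05,0],[0,0,0.1,0],[0,0,0.1,0],[0,0,0.1,0]]'
python3 -m jog '[[0,0,0.05,0],[0,0,0.1,0],[0,0,0.1,0],[0,0,0.1,0]]'
```

```text
t: 7.65
eef_pos: [0.4902, 0.0546, 0.0067]
tool_rot: [0.0, 0.985, 0.174, 0.0]
contact_force: [-1.4, -0.5, 5.4]
gripper_width: 0.436
grasp_force: 41.4
t: 7.98
eef_pos: [0.4903, 0.0546, 0.0066]
tool_rot: [0.0, 0.985, 0.174, 0.0]
contact_force: [-5.9, -1.2, 19.0]
gripper_width: 0.433
grasp_force: 42.8
```

The weight is on the bench. I'll ease off the push and release.

```bash
python3 -m jog '[[0,0,-0.1,0],[0,0,-0.1,0],[0,0,-0.1,0]]'
python3 -m jog '[[0,0,0,0],[0,0,0,0],[0,0,0,0],[0,0,0,0],[0,0,0,0],[0,0,0,0],[0,0,0,0],[0,0,0,0]]' -1
python3 -m jog '[[0,0,-1,0],[0,0,-3,0],[0,0,-6,0],[0,0,-9.5,0],[0,0,-13.5,0],[0,0,-17,0],[0,0,-19,0],[0,0,-19,0],[0,0,-19,0]]'
python3 -c "
from h import *
go(.530-.071*.94-.002*.342,-.1175-.071*.342+.002*.94,.20,-70)
o=bot.get_obs();print(o['q'])
c=cam('scene'); save(c,'scene3.png')"
```

```text
t: 8.23
eef_pos: [0.4905, 0.0546, 0.0067]
tool_rot: [0.0, 0.985, 0.174, 0.0]
contact_force: [-2.3, -0.3, 7.5]
gripper_width: 0.437
grasp_force: 41.6
t: 8.9
eef_pos: [0.4902, 0.0546, 0.0063]
tool_rot: [0.0, 0.985, 0.174, 0.0]
contact_force: [0.8, -0.3, -0.3]
gripper_width: 1.003
grasp_force: 0.0
t: 9.65
eef_pos: [0.4908, 0.0547, 0.1981]
tool_rot: [0.0, 0.985, 0.174, 0.002]
contact_force: [0.4, 0.1, -0.2]
gripper_width: 1.005
grasp_force: 0.0
t 9.65 pos [0.4908 0.0547 0.1981] head 20.03 shift [-9.32 17.31 -0.21] spin 1.5714056430278018 F [ 0.4  0.1 -0.2] grip 1.0048955616210815 0.0
[ 0.08695869  0.24135289 -0.37348853  1.99681186  0.11099499  0.91910844
 -1.56497095]
```

View pics/scene3.png

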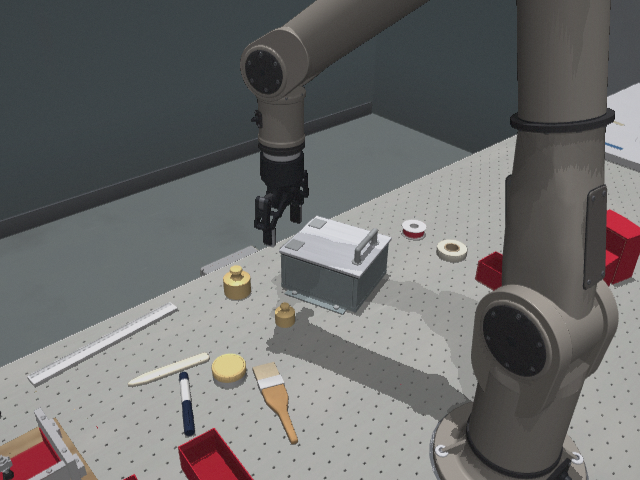

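The small weight stands upright on the bench at (285,315), and the lid is shut. For the handle I'll turn by −1.57, because a positive turn would take joint 7 past its range, and move above the bar.

```bash
python3 -m jog '[[-0.5,1,0,-0.12],[-1.2,2.2,0,-0.24],[-2,3.7,0,-0.36],[-2.8,5.2,0,-0.48],[-3.6,6.7,0,-0.6],[-4.4,8.2,0,-0.72],[-5.2,9.7,0,-0.84],[-6,11.2,0,-0.96],[-6.8,12.6,0,-1.08],[-7.6,14,0,-1.2],[-8.3,15.3,0,-1.32],[-8.9,16.5,0,-1.44],[-9.3,17.2,0,-1.54],[-9.3,17.3,0,-1.57],[-9.3,17.3,0,-1.57],[-9.3,17.3,0,-1.57]]'
python3 -c "
from h import *
go(.530-.071*.94-.002*.342,-.1175-.071*.342+.002*.94,.108,110)
o=bot.get_obs();print(o['q'])
c=cam('wrist'); save(c,'wrist2.png')"
```

```text
t: 11.03
eef_pos: [0.4612, -0.1395, 0.1951]
tool_rot: [-0.001, 0.574, 0.819, -0.0]
contact_force: [0.9, -0.6, 0.6]
gripper_width: 1.0
grasp_force: 0.0
t 11.0333 pos [ 0.4612 -0.1395  0.1951] head 109.92 shift [-0.1   0.13  8.71] spin -0.0013902944115748957 F [ 0.9 -0.6  0.6] grip 0.9995307869361889 0.0
[ 0.59782787  0.24293151 -0.49532973  2.01470757  0.14320506  0.91976346
  0.37508079]
```

View pics/wrist2.png

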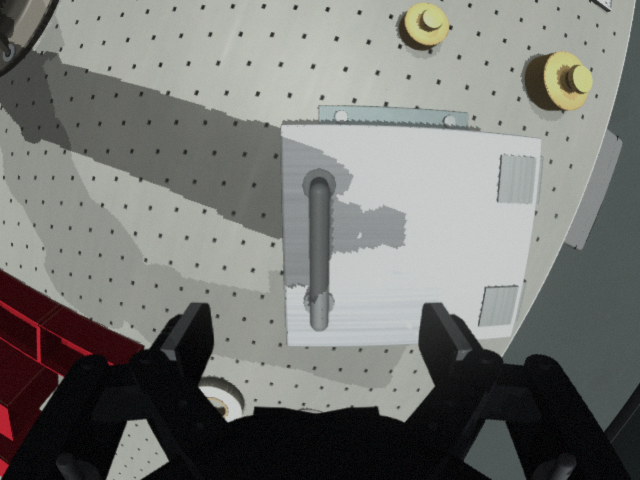

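The wrist view shows the bar at column 318, midway between the fingers and parallel to the pads. I'll descend and grip it.

```bash
python3 -m jog '[[0,0.1,2,0],[0,0.1,4.5,0],[0,0.1,6.5,0],[0,0.1,7.8,0],[0,0.1,8.5,0],[0,0.1,8.7,0],[0,0.1,8.7,0]]'
python3 -m jog '[[0,0,0,0],[0,0,0,0],[0,0,0,0],[0,0,0,0],[0,0,0,0],[0,0,0,0],[0,0,0,0],[0,0,0,0],[0,0,0,0],[0,0,0,0],[0,0,0,0],[0,0,0,0],[0,0,0,0],[0,0,0,0]]' 1 80
```

```text
t: 11.67
eef_pos: [0.463, -0.139, 0.1091]
tool_rot: [-0.0, 0.573, 0.819, -0.0]
contact_force: [-0.4, 0.6, 0.7]
gripper_width: 0.997
grasp_force: 0.0
t: 12.83
eef_pos: [0.4632, -0.1396, 0.1097]
tool_rot: [0.0, 0.574, 0.819, -0.0]
contact_force: [-2.1, 0.0, 5.8]
gripper_width: 0.107
grasp_force: 78.0
```

```bash
python3 -m jog '[[0,0,-0.05,0],[0,0,-0.1,0],[0,0,-0.15,0],[0,0,-0.15,0]]'
python3 -m jog '[[0,0.02,-0.05,0],[0,0.03,-0.1,0],[0,0.05,-0.15,0],[0,0.05,-0.15,0]]'
python3 -m jog '[[0,0.02,-0.05,0],[0,0.03,-0.1,0],[0,0.05,-0.15,0],[0,0.05,-0.15,0]]'
```

```text
t: 13.17
eef_pos: [0.4632, -0.1395, 0.1103]
tool_rot: [0.0, 0.574, 0.819, 0.0]
contact_force: [4.7, -1.0, -9.7]
gripper_width: 0.105
grasp_force: 78.0
t: 13.5
eef_pos: [0.4636, -0.1393, 0.112]
tool_rot: [-0.0, 0.574, 0.819, 0.0]
contact_force: [4.6, -0.5, -8.6]
gripper_width: 0.107
grasp_force: 78.6
t: 13.83
eef_pos: [0.4642, -0.1392, 0.1141]
tool_rot: [0.0, 0.574, 0.819, -0.0]
contact_force: [3.2, -0.5, -4.6]
gripper_width: 0.107
grasp_force: 79.0
```

The seal has let go: the pull has dropped to 4.6 N at about 4.5 mm of rise. I'll go on gently to about 14 mm at the handle.

```bash
python3 -m jog '[[0,0.02,-0.1,0],[0,0.05,-0.2,0],[0,0.09,-0.35,0],[0,0.13,-0.5,0],[0,0.18,-0.65,0],[0,0.22,-0.8,0],[0,0.26,-0.9,0],[0,0.28,-0.95,0],[0,0.28,-0.95,0],[0,0.28,-0.95,0],[0,0.28,-0.95,0]]'
python3 - <<'E'
from h import *
u=np.array([.94,.342]);v=np.array([-.342,.94]);C=np.array([.530,-.1175])
for n in ['scene','side']:
    c=cam(n);P=pts(c);P=P[c['depth']>0]
    b=np.stack([(P[:,:2]-C)@u,(P[:,:2]-C)@v,P[:,2]],1)
    k=(b[:,0]>-.09)&(b[:,0]<.04)&(abs(b[:,1])<.075)&(abs(b[:,2]-.102)<.016)&((abs(b[:,0]+.07)>.02)|(abs(b[:,1])>.055))
    A=np.c_[b[k][:,:2],np.ones(k.sum())]; s=np.linalg.lstsq(A,b[k][:,2],rcond=None)[0]
    for _ in range(5):
        r=abs(A@s-b[k][:,2])<.003; s=np.linalg.lstsq(A[r],b[k][:,2][r],rcond=None)[0]
    print(n,k.sum(),r.sum(),'slope',s,'front mm',185*np.sin(np.arctan(-s[0])))
    q=P[(np.hypot(P[:,0]-.49,P[:,1]-.055)<.035)&(P[:,2]>.012)]; print(' weight',cv2.minEnclosingCircle((q[:,:2]*1000).astype(np.float32)),q[:,2].max())
    if n=='side': save(c,'side4.png')
go(.46,-.14,.12)
E
```

```text
t: 14.75
eef_pos: [0.4666, -0.1383, 0.1234]
tool_rot: [0.0, 0.574, 0.819, -0.0]
contact_force: [4.6, -0.8, -6.9]
gripper_width: 0.111
grasp_force: 78.7
scene 1609 1470 slope [-0.08442472 -0.00234523  0.10480771] front mm 15.563208042128757
 weight ((488.6446533203125, 56.66814422607422), 21.444225311279297) 0.046402092817822926
side 1401 1203 slope [-0.08410193  0.0019431   0.10293134] front mm 15.504123192278872
 weight ((490.4641418457031, 54.96733856201172), 22.01775360107422) 0.04600917818747585
t 14.85 pos [ 0.4666 -0.1383  0.1233] head 109.99 shift [ 0.06 -0.68  0.33] spin None F [ 5.1 -1.4 -6.3] grip 0.10680370772660142 78.77869248390198
```

View pics/side4.png

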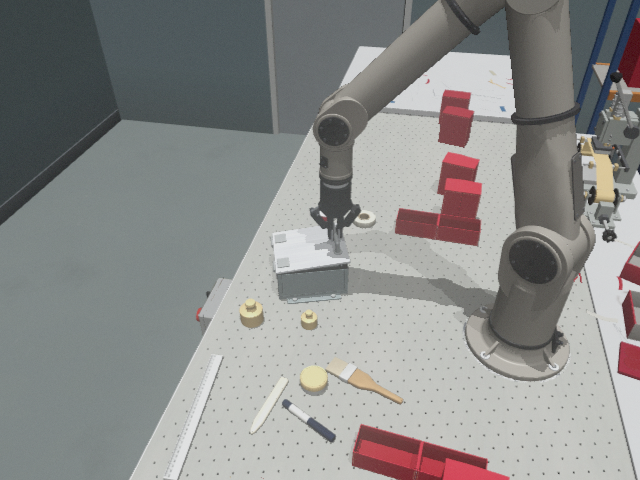

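The side view shows the lid ajar with the gripper on the handle at (336,235) and the weight upright at (309,319). Both cameras put the front edge about 15.5 mm above the rim. I'll hold briefly, then hand in.

```bash
python3 -m jog '[[0,0,0,0],[0,0,0,0],[0,0,0,0],[0,0,0,0],[0,0,0,0],[0,0,0,0]]' && python3 -c "
from station import bot
print(bot.hand_in())"
```

```text
t: 15.35
eef_pos: [0.4666, -0.1383, 0.1233]
tool_rot: [0.0, 0.574, 0.819, -0.0]
contact_force: [4.2, -2.6, -6.7]
gripper_width: 0.11
grasp_force: 78.8
the job is handed in; nothing more can be done
None
```

I handed the job in at about 15 s: the small weight stands upright on the bench, and the gripper is holding the lid by its handle with the front edge about 15.5 mm above the rim; I didn't touch the tape, spool or tin.

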